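Move the microscope lenses to the bench rack in reverse order

TASK

Move the four microscope lenses from the grey storage rack into the aluminium bench rack, one per well, in reverse order: seen from the robot, the lens that stands first from the left in the storage rack goes into the first well from the right in the bench rack, the second from the left into the second from the right, and so on. They are delicate: keep them upright, set each one gently down flat on the floor of its well without dropping it, and leave all four standing still.

Things in the scene. Friction and masses are not known exactly. Their poses are not given: they have to be found in the camera images.
- long_lens: long lens: the tallest, a black cylinder 36 mm in diameter, 86 mm high, with light metal bands, about 0.26 kg. Stands upright and loose; origin at the centre of its underside; z along its axis, up. Its yaw has no meaning.
- wide_lens: wide lens: the shortest and widest, a black cylinder 44 mm in diameter, 54 mm high, with a wide glass face on top, about 0.30 kg. Stands upright and loose; origin at the centre of its underside; z along its axis, up. Its yaw has no meaning.
- slim_lens: slim lens: the thinnest, a bright aluminium cylinder 32 mm in diameter, 68 mm high, with one black band and a flat glass top 24 mm across, about 0.16 kg. Stands upright and loose; origin at the centre of its underside; z along its axis, up. Its yaw has no meaning.
- cone_lens: cone-nosed lens: a steel cylinder 42 mm in diameter up to 50 mm, then a cone that narrows to 14 mm at its top, 74 mm high in all; grip it on the cylinder below the cone; about 0.24 kg. Stands upright and loose; origin at the centre of its underside; z along its axis, up. Its yaw has no meaning.
- well_long_lens: the grey storage-rack well in which the long lens stands at the start (the four wells are alike): open square tray 66 x 66 mm, 10 mm high, 4 mm floor, 3 mm walls (60 mm clear inside); fixed; origin at the centre of its underside, 4 mm above the table, y along the row. It stays, so it still shows where that lens came from.
- well_wide_lens: the grey storage-rack well in which the wide lens stands at the start (the four wells are alike): open square tray 66 x 66 mm, 10 mm high, 4 mm floor, 3 mm walls (60 mm clear inside); fixed; origin at the centre of its underside, 4 mm above the table, y along the row. It stays, so it still shows where that lens came from.
- well_slim_lens: the grey storage-rack well in which the slim lens stands at the start (the four wells are alike): open square tray 66 x 66 mm, 10 mm high, 4 mm floor, 3 mm walls (60 mm clear inside); fixed; origin at the centre of its underside, 4 mm above the table, y along the row. It stays, so it still shows where that lens came from.
- well_cone_lens: the grey storage-rack well in which the cone-nosed lens stands at the start (the four wells are alike): open square tray 66 x 66 mm, 10 mm high, 4 mm floor, 3 mm walls (60 mm clear inside); fixed; origin at the centre of its underside, 4 mm above the table, y along the row. It stays, so it still shows where that lens came from.
- storage_rack: storage rack, grey plastic, full at the start: fixed, 76 (x) by 274 (y) mm, 14 high; four wells along its y at y = +99, +33, -33, -99 mm, x = 0, each 60 mm square inside, floor 8 mm above the table, walls 6 mm above the floor. Origin: centre of underside, on the table. Its +y end is the left end seen from the robot (yaw within 17 degrees).
- bench_rack: bench rack, bright aluminium with dark rubber floors, empty at the start: fixed, 76 (x) by 274 (y) mm, 14 high; four wells along its y at y = +99, +33, -33, -99 mm, x = 0, each 60 mm square inside, floor 8 mm above the table, walls 6 mm above the floor. Origin: centre of underside, on the table. Its +y end is the left end seen from the robot (yaw within 17 degrees).

How it is judged:
At the end, for the whole second after the job is handed in: Each lens stands upright (0.1 rad) and still on the floor of the bench-rack well that mirrors its storage-rack well (y there = minus y in the storage rack), its axis within 17 mm of the well centre along x and y (any place inside the walls meets this), underside 3 to 12 mm above the table (((y of well_long_lens in the frame of storage_rack between 0.079 and 0.119 m and y of long_lens in the frame of bench_rack between -0.116 and -0.082 m) or (y of well_long_lens in the frame of storage_rack between 0.013 and 0.053 m and y of long_lens in the frame of bench_rack between -0.05 and -0.016 m) or (y of well_long_lens in the frame of storage_rack between -0.053 and -0.013 m and y of long_lens in the frame of bench_rack between 0.016 and 0.05 m) or (y of well_long_lens in the frame of storage_rack between -0.119 and -0.079 m and y of long_lens in the frame of bench_rack between 0.082 and 0.116 m)) and x of long_lens in the frame of bench_rack between -0.017 and 0.017 m and z of long_lens in the frame of bench_rack between 0.003 and 0.012 m and angle between each of long_lens, wide_lens, slim_lens, cone_lens's own z axis and vertical below 0.1 rad and linear speed of each of long_lens, wide_lens, slim_lens, cone_lens below 0.02 m/s and ((y of well_wide_lens in the frame of storage_rack between 0.079 and 0.119 m and y of wide_lens in the frame of bench_rack between -0.116 and -0.082 m) or (y of well_wide_lens in the frame of storage_rack between 0.013 and 0.053 m and y of wide_lens in the frame of bench_rack between -0.05 and -0.016 m) or (y of well_wide_lens in the frame of storage_rack between -0.053 and -0.013 m and y of wide_lens in the frame of bench_rack between 0.016 and 0.05 m) or (y of well_wide_lens in the frame of storage_rack between -0.119 and -0.079 m and y of wide_lens in the frame of bench_rack between 0.082 and 0.116 m)) and x of wide_lens in the frame of bench_rack between -0.017 and 0.017 m and z of wide_lens in the frame of bench_rack between 0.003 and 0.012 m and ((y of well_slim_lens in the frame of storage_rack between 0.079 and 0.119 m and y of slim_lens in the frame of bench_rack between -0.116 and -0.082 m) or (y of well_slim_lens in the frame of storage_rack between 0.013 and 0.053 m and y of slim_lens in the frame of bench_rack between -0.05 and -0.016 m) or (y of well_slim_lens in the frame of storage_rack between -0.053 and -0.013 m and y of slim_lens in the frame of bench_rack between 0.016 and 0.05 m) or (y of well_slim_lens in the frame of storage_rack between -0.119 and -0.079 m and y of slim_lens in the frame of bench_rack between 0.082 and 0.116 m)) and x of slim_lens in the frame of bench_rack between -0.017 and 0.017 m and z of slim_lens in the frame of bench_rack between 0.003 and 0.012 m and ((y of well_cone_lens in the frame of storage_rack between 0.079 and 0.119 m and y of cone_lens in the frame of bench_rack between -0.116 and -0.082 m) or (y of well_cone_lens in the frame of storage_rack between 0.013 and 0.053 m and y of cone_lens in the frame of bench_rack between -0.05 and -0.016 m) or (y of well_cone_lens in the frame of storage_rack between -0.053 and -0.013 m and y of cone_lens in the frame of bench_rack between 0.016 and 0.05 m) or (y of well_cone_lens in the frame of storage_rack between -0.119 and -0.079 m and y of cone_lens in the frame of bench_rack between 0.082 and 0.116 m)) and x of cone_lens in the frame of bench_rack between -0.017 and 0.017 m and z of cone_lens in the frame of bench_rack between 0.003 and 0.012 m); the robot touches nothing.
It fails at once if a lens is tipped over (leans more than about 35 degrees) (angle between any of long_lens, wide_lens, slim_lens, cone_lens's own z axis and vertical above 0.6 rad).
It fails at once if a lens is dropped (falls free, touching nothing, at over 0.5 m/s, about 13 mm of fall) ((linear speed of long_lens above 0.5 m/s and contact force between long_lens and anything else below 0.01 N) or (linear speed of wide_lens above 0.5 m/s and contact force between wide_lens and anything else below 0.01 N) or (linear speed of slim_lens above 0.5 m/s and contact force between slim_lens and anything else below 0.01 N) or (linear speed of cone_lens above 0.5 m/s and contact force between cone_lens and anything else below 0.01 N)).
It also fails if it takes over 112 s, if anything falls off the work surface, if the arm or the gripper's body presses on something with over 40 N, if the wrist force passes 120 N, or if a joint passes its speed limit or range.

ROBOT

A 7-joint arm with a two-finger parallel gripper is mounted at the origin on the work surface. World frame = base frame: x ahead of the robot, y to its left, z up, the work surface at z = 0. Lengths are in m, angles in rad, forces in N, time in s.
With the tool pointing down it reaches from about 0.425 to 0.825 m from the base axis. Payload 3.6 kg.
Tool frame: the origin (TCP) lies midway between the tips of the shut fingers; the grasp point (between the pads) lies 19 mm behind it (robot.grasp_offset is the distance from the TCP to the grasp point, in m); z points along the fingers, y is the direction in which the jaws open and shut (so a half turn about z gives the same grasp; the last joint's range is limited). The gripper opens to 85 mm and grips with 20 to 120 N. Pads are 22 mm wide; open, the fingers measure 114 mm over their backs; the gripper's body (76 mm by 85 mm) begins 54 mm behind the grasp point. The pads swing forward as they close: fully open they stand 13 mm farther back than shut.
Start: joints at [1.083, 0.615, -0.013, 1.423, 0.008, 1.103, -0.04], TCP at [0.289, -0.582, 0.231] pointing down, gripper open.
Joint ranges: [-3.12, 3.12], [-0.3, 2.06], [-1.34, 1.32], [0.26, 2.42], [-1.36, 4.5], [0.01, 1.98], [-2.84, 2.84]. Speed limits (rad/s): [2.79, 2.79, 3.14, 3.14, 3.14, 3.14, 3.14].

INTERFACE

Orientations are given as a 3x3 rotation matrix whose columns are the frame's x, y, z axes.
In Python, from rig import robot gives the robot as it stands. The module is installed in compiled form; this text tells all that it offers.
- The arm moves only by the shell command python3 -m creep 'ROWS' [FORCE]. ROWS is JSON, a list of rows, each a list of 7 numbers: the turn, a rotation vector about the tool's x, y, z in degrees, then the shift along the tool's x, y, z in m, then the opening, from -1 (shut) to 1 (fully open). In form: [[ax, ay, az, tx, ty, tz, grip], ...]. A call has 1 to 20 rows; each row shifts and turns the commanded pose from where the row before left it, along the tool's axes as they then stand; what a row does not reach is not made up. A row lasts 1/8 s, in which the tool goes at most 62.5 mm and 10.7 degrees, less where a joint would pass 70% of its speed; a pose out of reach is approached as far as the arm can. A call with a gripper value outside its range is refused whole. The fingers move at their own pace and stop on an object; FORCE is the grip in N (left out, the last holds). Time passes only in rows, so rows that do not move let the fingers close. It gives the time, the measured TCP pose, the force and the opening at its end, in the units of the state.
- robot.observe(): the state, without advancing time (a new reading comes with each control period).
- robot.camera(name): name is "scene" or "top" or "wrist"; returns the picture (384x512x3 uint8, red, green, blue); there is no depth.
- robot.calibration(name): a dict with "fx", "fy", "cx", "cy" (pixels), "k1" (the pictures are not rectified: a ray, as slopes to the right and down, at radius r is drawn at 1 + k1 r^2 times it, then the intrinsics apply), "origin" and "rotation" of the camera in the world. Camera axes: x right, y up, looking along -z (the intrinsics and any distortion apply to the point x, -y, -z); pixel columns grow to the right and rows downward; lengths in m; the calibration is good to about 2 mm. A picture is of the moment at which its call begins: read the wrist's pose just before it. calibration takes no time and is no camera call; for the wrist camera it gives the pose at the moment of the call.
- robot.hand_in(): hands the job in, once; it reports no verdict.
The state is a dict: "t": time; "joints": joint angles; "qd": joint speeds; "joint_efforts": joint torques, N m; "position": TCP position; "orientation": TCP orientation; "ft_force": force on the tool from outside, world axes, zero at the start; "ft_torque": the same for the moment, N m; "gripper_width": finger opening in m.
Only numpy, scipy, OpenCV 4.12 (cv2) and the standard library are available. Lean on these libraries where they do the work, as an engineer would, in place of code of your own. Each camera call takes 0.05 s, during which the arm holds its last target. There are 200 camera calls.

## Working session

There is one attempt and no reset: what is moved stays moved. The work goes in short steps, Python scripts to look and compute and a shell command to move; the robot and the scene stay as the last step left them, time stands still between calls to the robot, and variables do not carry over. Pictures are saved under pics/ and viewed, about 12 in all and at most 16, crops included, and the job is handed in when it is done.

```bash
mkdir -p pics; cat > h.py <<'E'
import numpy as np,cv2
from rig import robot
def snap(n,f):
    c=robot.calibration(n); im=robot.camera(n); cv2.imwrite('pics/'+f,im[:,:,::-1]); return im,c
def ray(c,u,v):
    x=(u-c['cx'])/c['fx'];y=(v-c['cy'])/c['fy']
    k=np.array([[c['fx'],0,c['cx']],[0,c['fy'],c['cy']],[0,0,1.]])
    p=cv2.undistortPoints(np.array([[[u,v]]],float),k,np.array([c['k1'],0,0,0.]))[0,0]
    return np.array(c['origin']),np.array(c['rotation'])@np.array([p[0],-p[1],-1.])
def onz(c,u,v,z):
    o,d=ray(c,u,v); return o+d*(z-o[2])/d[2]
def proj(c,P):
    q=np.array(c['rotation']).T@(np.array(P)-c['origin']); x=q[0]/-q[2];y=-q[1]/-q[2]; s=1+c['k1']*(x*x+y*y)
    return c['fx']*x*s+c['cx'],c['fy']*y*s+c['cy']
E
python3 - <<'E'
from h import *
for n in('top','scene'):
    im,c=snap(n,n+'1.png'); print(n,c)
s=robot.observe(); print(s)
E
```

```text
top {'fx': 347.8547842568781, 'fy': 347.8547842568781, 'cx': 254.56987465214337, 'cy': 189.86208290372852, 'k1': -0.03369262975239768, 'origin': array([ 0.38230111, -0.01972335,  0.8120014 ]), 'rotation': array([[-0.00270411,  0.98364636, -0.18009035],
       [-0.99951691, -0.00823461, -0.0299691 ],
       [-0.03096197,  0.17992231,  0.98319343]])}
scene {'fx': 485.3107849102344, 'fy': 485.3107849102344, 'cx': 251.03524204389552, 'cy': 191.57582100734484, 'k1': 0.01233148086572276, 'origin': array([ 1.27606255, -0.21267724,  0.86148537]), 'rotation': array([[ 0.26186173, -0.70933188,  0.65442855],
       [ 0.96510168,  0.19058058, -0.17960451],
       [ 0.00267783,  0.67862164,  0.73448315]])}
{'t': 0.1, 'joints': array([ 1.08346824,  0.61579271, -0.0126419 ,  1.42476715,  0.0081095 ,
        1.10343264, -0.04034881]), 'qd': array([-4.03354732e-04,  6.99008800e-04,  7.05087222e-04, -4.45107040e-03,
        1.73998945e-03, -1.77458338e-06,  5.41535015e-05]), 'joint_efforts': array([ 1.45195278e-03, -4.70379424e+01,  2.60296622e-01, -1.71570379e+01,
        1.01196463e-02,  5.87219154e-03,  9.41801432e-06]), 'position': array([ 0.28875313, -0.58155022,  0.23026383]), 'orientation': array([[ 8.95621436e-01,  4.44815811e-01, -1.06671803e-03],
       [ 4.44817089e-01, -8.95618989e-01,  2.09361052e-03],
       [-2.41018641e-05, -2.34957687e-03, -9.99997239e-01]]), 'ft_force': array([ 0.67011952, -0.18397728, -0.06487008]), 'ft_torque': array([ 0.01916153,  0.05101033, -0.00196276]), 'gripper_width': 0.08568116178946923}
```

View pics/top1.png

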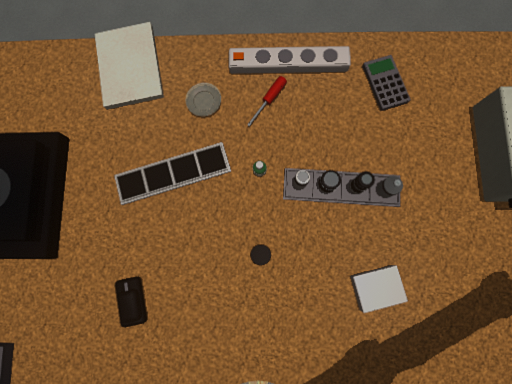

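View pics/scene1.png

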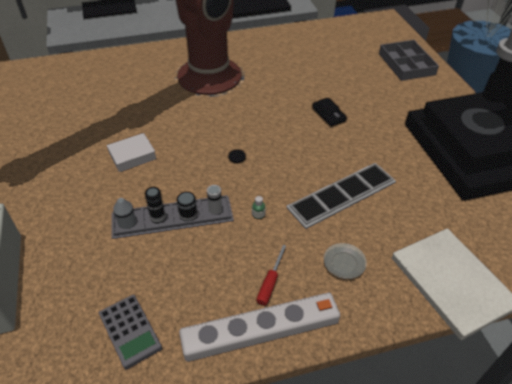

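Top view: the storage rack (right, ~285–401, 168–206) holds slim, wide, long and cone from the left. The empty bench rack (left) is at ~116–230, 145–202, with a small bottle between them at (259,168). The scene view agrees. Next I'll find the rack corners.

```bash
python3 - <<'E'
from h import *
im=cv2.imread('pics/top1.png')
a=cv2.resize(im[135:215,105:240],None,fx=5.9,fy=3.7*1.0,interpolation=cv2.INTER_CUBIC)
hsv=cv2.cvtColor(im,cv2.COLOR_BGR2HSV)
m=((hsv[:,:,1]<80)).astype(np.uint8)*255
c=robot.calibration('top')
for nm,(x0,y0,x1,y1) in dict(bench=(105,135,240,215),stor=(272,150,412,220)).items():
    s=np.zeros_like(m); s[y0:y1,x0:x1]=m[y0:y1,x0:x1]
    s=cv2.morphologyEx(s,cv2.MORPH_CLOSE,np.ones((3,3)))
    k=max(cv2.findContours(s,cv2.RETR_EXTERNAL,cv2.CHAIN_APPROX_NONE)[0],key=cv2.contourArea)
    W=np.array([onz(c,*p[0].astype(float),0.014)[:2] for p in k],np.float32)
    r=cv2.minAreaRect(W); print(nm,r,cv2.boundingRect(k)); print(cv2.boxPoints(r))
    cv2.drawContours(im,[k],-1,(0,0,255),1) if nm=='stor' else None
    for q in cv2.boxPoints(r):
        u,v=proj(c,[*q,0.014]); im[int(round(v)),int(round(u))]=(0,255,0)
cv2.imwrite('pics/crop.png',np.vstack([cv2.resize(im[135:210,105:245],None,fx=5,fy=3.8,interpolation=cv2.INTER_NEAREST)[:285],cv2.resize(im[150:220,272:412],None,fx=5,fy=4,interpolation=cv2.INTER_NEAREST)]))
E
```

```text
bench ((0.5714365243911743, 0.20126985013484955), (0.07683112472295761, 0.27084532380104065), 16.88662338256836) (115, 142, 116, 63)
[[0.49534    0.31969437]
 [0.5740148  0.06052751]
 [0.64753306 0.08284533]
 [0.56885827 0.3420122 ]]
stor ((0.533846378326416, -0.2000759094953537), (0.2746211588382721, 0.0752314031124115), 85.7676010131836) (283, 168, 120, 39)
[[ 0.48619944 -0.3342359 ]
 [ 0.5612257  -0.33978814]
 [ 0.5814933  -0.06591591]
 [ 0.50646704 -0.06036368]]
```

View pics/crop.png

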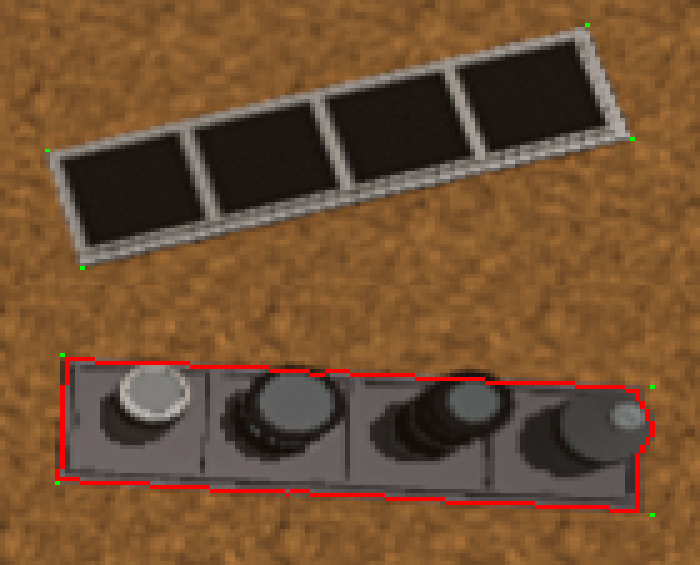

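Rack fits: bench centre ≈ (0.571, 0.201) with yaw 16.9°; storage yaw ≈ −4.2°, with its right edge corrupted by the cone. Lens tops come from the crop.

```bash
python3 - <<'E'
from h import *
c=robot.calibration('top')
for n,u,v,z in [('slim',302.8,177,.076),('wide',330.2,179,.062),('long',366.8,179.5,.094),('cone',397.6,182.5,.082)]:
    print(n,onz(c,u,v,z).round(4))
W=[onz(c,u,v,.014)[:2] for u,v in [(285,168),(284,199.5)]]; print(W)
t=np.deg2rad(-4.24)
for y in (99,33,-33,-99):
    print(y,(np.array([.533,-.197])+y/1000*np.array([-np.sin(t),np.cos(t)])).round(4))
w=robot.calibration('wrist'); s=robot.observe(); R=s['orientation']; print('cam in tool',R.T@(w['origin']-s['position']), R.T@w['rotation'],w['fx'])
E
```

```text
slim [ 0.5445 -0.1015  0.076 ]
wide [ 0.5425 -0.1629  0.062 ]
long [ 0.5339 -0.2333  0.094 ]
cone [ 0.5294 -0.3019  0.082 ]
[array([ 0.58020537, -0.0672305 ]), array([ 0.50520734, -0.06352889])]
99 [ 0.5403 -0.0983]
33 [ 0.5354 -0.1641]
-33 [ 0.5306 -0.2299]
-99 [ 0.5257 -0.2957]
cam in tool [ 0.07251278  0.00029403 -0.14137465] [[-1.19785468e-03  9.58311512e-01  2.85722963e-01]
 [ 9.99998856e-01  8.84072240e-04  1.22719120e-03]
 [ 9.23431712e-04  2.85724106e-01 -9.58311475e-01]] 298.02208751524194
```

```bash
python3 -m creep '[[0,0,-9.9,0,0,0,1],[0,0,-9.9,0,0,0,1],[0,0,-9.9,0,0,0,1],[0,0,-9.9,0,0,0,1],[0,0,-9.9,0,0,0,1],[0,0,-9.9,0,0,0,1],[0,0,0,0.04,0.027,0,1],[0,0,0,0.04,0.027,0,1],[0,0,0,0.04,0.027,0,1],[0,0,0,0.04,0.027,0,1],[0,0,0,0.04,0.027,0,1],[0,0,0,0.04,0.027,0,1],[0,0,0,0.04,0.027,0,1],[0,0,0,0.037,0.027,0,1],[0,0,0,0,0,0,1],[0,0,0,0,0,0,1]]' 40
python3 - <<'E'
from h import *
s=robot.observe(); im,c=snap('wrist','w1.png')
import json; print(s['position'],s['orientation'].round(3))
E
```

```text
t: 2.1
position: [0.5269, -0.2825, 0.2308]
orientation: [[0.074, 0.997, -0.002], [0.997, -0.074, -0.001], [-0.001, -0.002, -1.0]]
ft_force: [-1.1, -0.5, -0.6]
gripper_width: 0.0853
[ 0.52688518 -0.28254711  0.2307692 ] [[ 0.074  0.997 -0.002]
 [ 0.997 -0.074 -0.001]
 [-0.001 -0.002 -1.   ]]
```

View pics/w1.png

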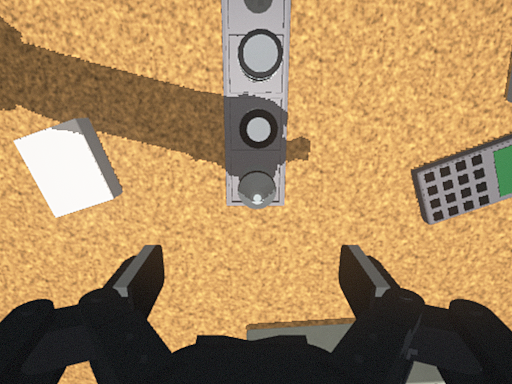

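Wrist view: cone tip at (257,198), long top at (259,129), wide top at (261,53). The rack edges are at columns ~224 and 288, and its end is at row ~206.

```bash
python3 - <<'E'
from h import *
c=robot.calibration('wrist')
for n,u,v,z in [('cone',257,198,.082),('cone cyl outline centre',256.5,187.5,.058),('long',259,129,.094),('wide',261,53,.062),('rackBL',226,206,.014),('rackBR',284,206,.014),('UL',222.5,60,.014),('UR',289.5,60,.014)]:
    print(n,onz(c,u,v,z).round(4))
E
```

```text
cone [ 0.5306 -0.302   0.082 ]
cone cyl outline centre [ 0.5308 -0.2975  0.058 ]
long [ 0.5372 -0.2324  0.094 ]
wide [ 0.5445 -0.1643  0.062 ]
rackBL [ 0.4903 -0.3309  0.014 ]
rackBR [ 0.5637 -0.3365  0.014 ]
UL [ 0.5035 -0.1609  0.014 ]
UR [ 0.5774 -0.1666  0.014 ]
```

```bash
python3 -m creep '[[0,0,0,-0.019,0.0045,0.028,1],[0,0,0,0,0,0.028,1],[0,0,0,0,0,0.028,1],[0,0,0,0,0,0.028,1],[0,0,0,0,0,0.028,1],[0,0,0,0,0,0.028,1],[0,0,0,0,0,0.025,1],[0,0,0,0,0,0.02,1],[0,0,0,0,0,0,1],[0,0,0,0,0,0,-1],[0,0,0,0,0,0,-1],[0,0,0,0,0,0,-1],[0,0,0,0,0,0,-1],[0,0,0,0,0,0,-1],[0,0,0,0,0,0,-1],[0,0,0,0,0,0,-1]]' 40
```

```text
t: 4.15
position: [0.5315, -0.3016, 0.0195]
orientation: [[0.073, 0.997, 0.002], [0.997, -0.073, -0.001], [-0.001, 0.002, -1.0]]
ft_force: [-0.4, -0.5, 7.1]
gripper_width: 0.0409
```

```bash
python3 -m creep '[[0,0,0,0,0,-0.01,-1],[0,0,0,0,0,-0.02,-1],[0,0,0,0,0,-0.03,-1],[0,0,0,0,0,-0.03,-1],[0,0,0,0,0,-0.03,-1],[0,0,0,0,0,-0.02,-1],[0,0,0,0,0,-0.01,-1],[0,0,0,0.02,-0.001,0,-1],[0,0,0,0.04,-0.002,0,-1],[0,0,0,0.05,-0.003,0,-1],[0,0,0,0.05,-0.003,0,-1],[0,0,0,0.05,-0.003,0,-1],[0,0,0,0.05,-0.003,0,-1],[0,0,0,0.05,-0.003,0,-1],[0,0,0,0.05,-0.003,0,-1],[0,0,0,0.05,-0.003,0,-1],[0,0,0,0.04,-0.002,0,-1],[0,0,0,0.02,-0.001,0,-1],[0,0,0,0,0,0,-1]]'
python3 -m creep '[[0,0,-5,0,0,0,-1],[0,0,-8,0,0,0,-1],[0,0,-5,0,0,0,-1],[0,0,-3.1,0,0,0,-1],[0,0,0,0,0,0,-1],[0,0,0,0,0,0,-1]]'
python3 - <<'E'
from h import *
s=robot.observe(); im,c=snap('wrist','w2.png'); np.save('w2.npy',c,allow_pickle=True)
print(s['position'])
E
```

```text
t: 6.52
position: [0.5369, 0.1712, 0.1676]
orientation: [[0.07, 0.998, -0.002], [0.998, -0.07, -0.0], [-0.0, -0.002, -1.0]]
ft_force: [-0.2, -0.6, -2.9]
gripper_width: 0.0409
t: 7.28
position: [0.5383, 0.1678, 0.1681]
orientation: [[-0.288, 0.958, -0.0], [0.958, 0.288, -0.001], [-0.001, -0.001, -1.0]]
ft_force: [-0.7, -0.4, -2.1]
gripper_width: 0.0413
[0.53827246 0.16784583 0.16811491]
```

View pics/w2.png

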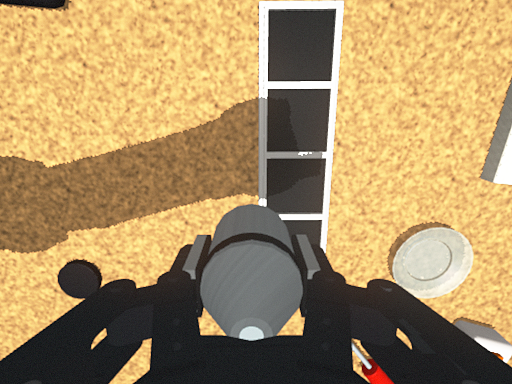

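The cone lens is held upright. In the bench rack, the end corners are at (260,2) and (343,2), the dividers at rows ~85, 155 and 217, and the inner walls at columns ~268 and 331 near row 84.

```bash
python3 - <<'E'
from h import *
c=np.load('w2.npy',allow_pickle=True).item()
for n,u,v in [('TL',260,1.5),('TR',343,1.5),('d1L',267,85),('d1R',334,85),('d2L',267,155),('d2R',329,155),('d3L',267,216.5),('d3R',325,216.5)]:
    print(n,onz(c,u,v,.014).round(4))
im=cv2.imread('pics/w2.png').min(2)
for v in (40,60,110,130): 
    r=im[v,235:355].astype(int); print(v,r.tolist()[15:])
t=np.deg2rad(16.89)
C=np.array([.5714,.2013]);ex=np.array([np.cos(t),np.sin(t)]);ey=np.array([-np.sin(t),np.cos(t)])
for p in [(-.038,.137),(.038,.137),(0,.066),(0,0),(0,-.066)]:
    q=C+p[0]*ex+p[1]*ey; print(p,q.round(4),np.round(proj(c,[*q,.014]),1))
E
```

```text
TL [0.4998 0.322  0.014 ]
TR [0.5688 0.3427 0.014 ]
d1L [0.5262 0.2588 0.014 ]
d1R [0.586  0.2767 0.014 ]
d2L [0.5459 0.1963 0.014 ]
d2R [0.6051 0.214  0.014 ]
d3L [0.5656 0.134  0.014 ]
d3R [0.6244 0.1516 0.014 ]
40 [107, 107, 114, 122, 127, 113, 103, 83, 103, 252, 255, 255, 255, 237, 237, 255, 255, 255, 71, 45, 56, 55, 55, 57, 54, 53, 54, 56, 56, 54, 55, 54, 51, 51, 52, 51, 53, 53, 52, 54, 46, 55, 54, 58, 51, 54, 53, 55, 52, 52, 53, 53, 53, 51, 51, 61, 56, 52, 52, 53, 53, 55, 53, 52, 51, 50, 52, 50, 59, 51, 51, 54, 54, 50, 52, 53, 53, 56, 55, 50, 53, 50, 46, 64, 248, 255, 255, 253, 253, 255, 236, 100, 108, 120, 126, 136, 144, 147, 141, 138, 135, 127, 117, 114, 107]
60 [126, 123, 125, 117, 117, 116, 120, 105, 139, 248, 255, 254, 254, 251, 253, 255, 255, 255, 84, 39, 55, 61, 56, 51, 57, 59, 59, 57, 58, 59, 54, 57, 60, 55, 55, 54, 57, 59, 56, 56, 60, 61, 60, 56, 56, 55, 56, 59, 55, 59, 54, 59, 57, 52, 53, 56, 56, 57, 59, 56, 57, 56, 55, 56, 53, 58, 58, 54, 59, 57, 55, 58, 56, 58, 56, 59, 54, 59, 53, 58, 51, 67, 115, 249, 255, 254, 253, 252, 253, 246, 133, 135, 143, 143, 133, 133, 132,
[... 479 characters left out ...]
9, 115, 110, 120, 130]
130 [73, 71, 66, 67, 68, 75, 77, 69, 98, 151, 164, 156, 153, 150, 143, 158, 137, 66, 29, 38, 39, 37, 41, 43, 40, 44, 40, 44, 40, 47, 44, 40, 41, 38, 37, 39, 44, 38, 45, 44, 45, 46, 48, 59, 60, 56, 57, 57, 63, 60, 60, 56, 58, 56, 62, 59, 59, 60, 60, 59, 62, 59, 57, 61, 56, 61, 59, 62, 60, 68, 61, 60, 63, 65, 62, 63, 64, 61, 246, 255, 255, 252, 249, 252, 233, 95, 121, 129, 120, 109, 113, 129, 140, 138, 122, 114, 117, 122, 123, 126, 131, 134, 123, 127, 123]
(-0.038, 0.137) [0.4952 0.3214] [254.7   0.6]
(0.038, 0.137) [0.568  0.3434] [3.424e+02 2.000e-01]
(0, 0.066) [0.5522 0.2645] [295.4  87.3]
(0, 0) [0.5714 0.2013] [292.8 157.5]
(0, -0.066) [0.5906 0.1381] [290.6 219.3]
```

```bash
python3 -m creep '[[0,0,0,0.02,0.0072,0,-1],[0,0,0,0.04,0.0144,0,-1],[0,0,0,0.04,0.0144,0,-1],[0,0,0,0.023,0.0082,0,-1],[0,0,0,0,0,0.02,-1],[0,0,0,0,0,0.03,-1],[0,0,0,0,0,0.03,-1],[0,0,0,0,0,0.025,-1],[0,0,0,0,0,0.015,-1],[0,0,0,0,0,0.01,-1],[0,0,0,0,0,0.006,-1],[0,0,0,0,0,0.004,-1],[0,0,0,0,0,0.003,-1],[0,0,0,0,0,0,-1],[0,0,0,0,0,0,-1]]'
python3 - <<'E'
from h import *
s=robot.observe(); im,c=snap('wrist','w3.png'); print(s['position'],s['ft_force'])
E
```

```text
t: 9.2
position: [0.545, 0.3003, 0.0257]
orientation: [[-0.291, 0.957, 0.001], [0.957, 0.291, 0.0], [0.0, 0.001, -1.0]]
ft_force: [-0.2, -0.1, -2.8]
gripper_width: 0.041
[0.5449541  0.30031772 0.025698  ] [-0.22178743 -0.08785837 -2.75699765]
```

View pics/w3.png

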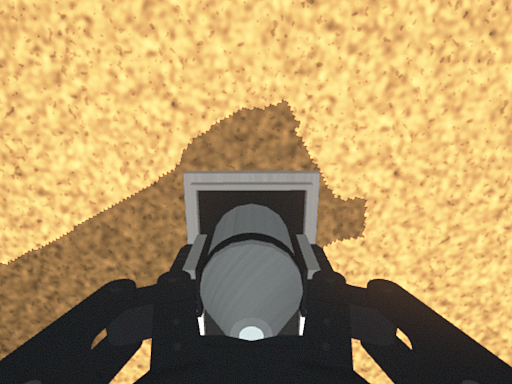

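The lens is centred in the well across the jaws (well inner columns 198–307, lens centre ~252). Checking along the row and then lowering.

```bash
python3 - <<'E'
from h import *
c=robot.calibration('wrist'); s=robot.observe()
for u,v in [(252,190),(198,190),(307,190),(252,172)]:
    p=onz(c,u,v,.014); print((s['orientation'].T@(p-s['position'])*1e3).round(1))
E
python3 -m creep '[[0,0,0,0,0,0.003,-1],[0,0,0,0,0,0.002,-1],[0,0,0,0,0,0,-1]]'
```

```text
[29.2  0.3 11.7]
[ 29.2 -28.5  11.7]
[29.2 29.7 11.7]
[39.   0.3 11.7]
t: 9.62
position: [0.5445, 0.3, 0.02]
orientation: [[-0.291, 0.957, -0.001], [0.957, 0.291, -0.0], [-0.0, -0.001, -1.0]]
ft_force: [-0.6, 0.3, -3.5]
gripper_width: 0.0413
```

```bash
python3 -m creep '[[0,0,0,0,0,0.001,-1],[0,0,0,0,0,0,-1]]';python3 -m creep '[[0,0,0,0,0,0.001,-1],[0,0,0,0,0,0,-1]]'
```

```text
t: 9.88
position: [0.5448, 0.3003, 0.0196]
orientation: [[-0.291, 0.957, 0.0], [0.957, 0.291, 0.0], [0.0, 0.0, -1.0]]
ft_force: [-1.6, -0.1, -1.9]
gripper_width: 0.0415
t: 10.12
position: [0.5448, 0.3003, 0.0195]
orientation: [[-0.291, 0.957, 0.001], [0.957, 0.291, 0.0], [-0.0, 0.001, -1.0]]
ft_force: [-1.6, -1.1, 4.9]
gripper_width: 0.0414
```

```bash
python3 -m creep '[[0,0,0,0,0,0,0.2],[0,0,0,0,0,0,0.6],[0,0,0,0,0,0,1],[0,0,0,0,0,0,1],[0,0,0,0,0,-0.01,1],[0,0,0,0,0,-0.03,1],[0,0,0,0,0,-0.04,1],[0,0,0,0,0,-0.04,1],[0,0,0,0,0,-0.03,1],[0,0,5.1,0,0,0,1],[0,0,8,0,0,0,1],[0,0,8,0,0,0,1],[0,0,0,-0.02,0.0012,0,1],[0,0,0,-0.04,0.0024,0,1],[0,0,0,-0.055,0.0032,0,1],[0,0,0,-0.055,0.0032,0,1],[0,0,0,-0.055,0.0032,0,1],[0,0,0,-0.055,0.0032,0,1],[0,0,0,-0.055,0.0032,0,1],[0,0,0,-0.055,0.0032,0,1]]'
python3 -m creep '[[0,0,0,-0.055,0.003,0,1],[0,0,0,-0.045,0.0025,0,1],[0,0,0,-0.03,0.0012,0,1],[0,0,0,-0.012,0.0005,0,1],[0,0,0,0,0,0,1],[0,0,0,0,0,0,1]]'
python3 - <<'E'
from h import *
s=robot.observe(); im,c=snap('wrist','w4.png'); snap('top','top2.png');print(s['position'])
a=cv2.imread('pics/top2.png')[135:215,105:245]; cv2.imwrite('pics/v4.png',np.hstack([cv2.imread('pics/w4.png')[:,100:420],cv2.resize(a,(480,274))[:, :].copy() if 0 else cv2.copyMakeBorder(cv2.resize(a,(470,268)),0,116,0,0,cv2.BORDER_CONSTANT)]))
E
```

```text
t: 12.62
position: [0.5379, -0.0939, 0.1688]
orientation: [[0.072, 0.997, 0.0], [0.997, -0.072, -0.001], [-0.001, 0.0, -1.0]]
ft_force: [0.8, 0.2, -0.1]
gripper_width: 0.0852
t: 13.38
position: [0.536, -0.2305, 0.1685]
orientation: [[0.07, 0.998, 0.0], [0.998, -0.07, 0.001], [0.001, 0.0, -1.0]]
ft_force: [0.3, 0.4, 0.6]
gripper_width: 0.0853
[ 0.5359764  -0.23046031  0.16850593]
```

View pics/v4.png

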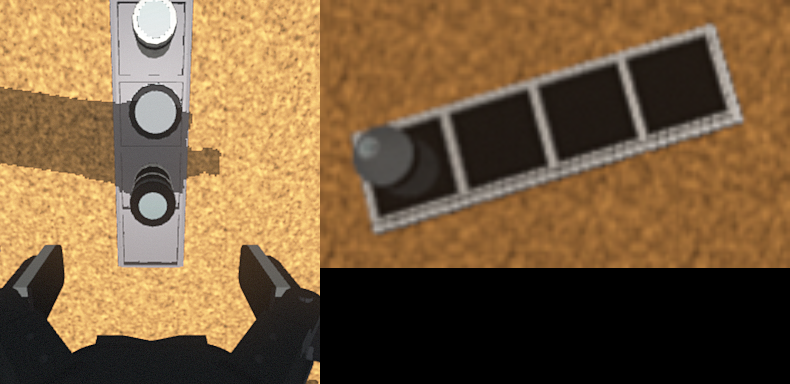

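The cone lens stands upright in the leftmost bench well. Wrist view: long top at (252,203), wide top at (255,111), slim top at (254,22).

```bash
python3 - <<'E'
from h import *
c=robot.calibration('wrist')
s=robot.observe()
for n,u,v,z in [('long',252.5,204,.094),('wide',255.5,111,.062),('slim',254.5,22,.076)]:
    p=onz(c,u,v,z);print(n,p.round(4),(s['orientation'].T@(p-s['position'])).round(4))
E
```

```text
long [ 0.5371 -0.2302  0.094 ] [0.0003 0.0009 0.0745]
wide [ 0.5443 -0.1627  0.062 ] [0.0682 0.0034 0.1066]
slim [ 0.5474 -0.1026  0.076 ] [0.1283 0.0024 0.0926]
```

```bash
python3 -m creep '[[0,0,0,0,0.001,0.02,1],[0,0,0,0,0,0.03,1],[0,0,0,0,0,0.035,1],[0,0,0,0,0,0.03,1],[0,0,0,0,0,0.017,1],[0,0,0,0,0,0,1],[0,0,0,0,0,0,-1],[0,0,0,0,0,0,-1],[0,0,0,0,0,0,-1],[0,0,0,0,0,0,-1],[0,0,0,0,0,0,-1],[0,0,0,0,0,0,-1],[0,0,0,0,0,0,-1],[0,0,0,0,0,0,-1]]'
```

```text
t: 15.22
position: [0.5372, -0.233, 0.0374]
orientation: [[0.073, 0.997, 0.001], [0.997, -0.073, -0.001], [-0.001, 0.001, -1.0]]
ft_force: [-1.2, -0.7, 6.4]
gripper_width: 0.0353
```

```bash
python3 -m creep '[[0,0,0,0,0,-0.01,-1],[0,0,0,0,0,-0.02,-1],[0,0,0,0,0,-0.03,-1],[0,0,0,0,0,-0.03,-1],[0,0,0,0,0,-0.03,-1],[0,0,0,0,0,-0.01,-1],[0,0,0,0.02,0,0,-1],[0,0,0,0.04,-0.001,0,-1],[0,0,0,0.05,-0.001,0,-1],[0,0,0,0.05,-0.001,0,-1],[0,0,0,0.05,-0.001,0,-1],[0,0,0,0.05,-0.001,0,-1],[0,0,0,0.05,-0.001,0,-1],[0,0,0,0.05,0,0,-1],[0,0,0,0.05,0,0,-1],[0,0,0,0.04,0,0,-1],[0,0,0,0.019,0,0,-1],[0,0,0,0,0,0,-1]]'
python3 -m creep '[[0,0,-5,0,0,0,-1],[0,0,-8,0,0,0,-1],[0,0,-5,0,0,0,-1],[0,0,-3,0,0,0,-1],[0,0,0,0,0,0,-1],[0,0,0,0,0,0,-1],[0,0,0,0,0,0,-1]]'; python3 -c "
from h import *
for i in range(4): print(robot.observe()['position'].round(4)); robot.camera('top')"
```

```text
t: 17.48
position: [0.5636, 0.2369, 0.1652]
orientation: [[0.07, 0.998, -0.003], [0.998, -0.07, -0.0], [-0.001, -0.003, -1.0]]
ft_force: [-1.2, -0.2, -1.8]
gripper_width: 0.0352
t: 18.35
position: [0.5651, 0.2348, 0.1663]
orientation: [[-0.288, 0.958, -0.0], [0.958, 0.288, -0.0], [-0.0, -0.0, -1.0]]
ft_force: [0.7, -0.1, -1.9]
gripper_width: 0.0354
[0.5651 0.2348 0.1663]
[0.5651 0.2351 0.1663]
[0.565  0.2353 0.1663]
[0.565  0.2354 0.1664]
```

```bash
python3 -m creep '[[0,0,0,0.001,0,0.02,-1],[0,0,0,0,0,0.03,-1],[0,0,0,0,0,0.03,-1],[0,0,0,0,0,0.02,-1],[0,0,0,0,0,0.01,-1],[0,0,0,0,0,0.006,-1],[0,0,0,0,0,0.004,-1],[0,0,0,0,0,0,-1],[0,0,0,0,0,0,-1]]'
python3 - <<'E'
from h import *
s=robot.observe(); im,c=snap('wrist','w5.png'); print(s['position'],s['ft_force'])
cv2.imwrite('pics/w5c.png',im[130:384,130:390,::-1])
E
```

```text
t: 19.68
position: [0.5651, 0.2367, 0.047]
orientation: [[-0.289, 0.957, 0.001], [0.957, 0.289, 0.001], [0.0, 0.001, -1.0]]
ft_force: [0.4, 0.4, -2.1]
gripper_width: 0.0352
[0.56513993 0.23667104 0.04695905] [ 0.39398537  0.42591105 -2.10380946]
```

View pics/w5c.png

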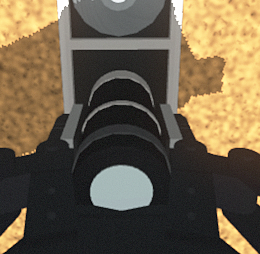

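The long lens is upright and centred between the walls (crop columns 74–169, lens ~121). The cone lens stands beyond it. Lowering.

```bash
python3 -m creep '[[0,0,0,0,0,0.004,-1],[0,0,0,0,0,0.003,-1],[0,0,0,0,0,0,-1],[0,0,0,0,0,0,-1]]';python3 -m creep '[[0,0,0,0,0,0.0015,-1],[0,0,0,0,0,0,-1],[0,0,0,0,0,0,-1]]'
```

```text
t: 20.23
position: [0.5648, 0.2365, 0.0393]
orientation: [[-0.289, 0.957, -0.0], [0.957, 0.289, 0.0], [0.0, -0.0, -1.0]]
ft_force: [-0.2, 0.7, -3.2]
gripper_width: 0.0352
t: 20.6
position: [0.5648, 0.2365, 0.0379]
orientation: [[-0.289, 0.957, 0.0], [0.957, 0.289, 0.0], [0.0, 0.0, -1.0]]
ft_force: [0.3, 0.0, -2.8]
gripper_width: 0.0353
```

```bash
python3 -m creep '[[0,0,0,0,0,0.0015,-1],[0,0,0,0,0,0,-1],[0,0,0,0,0,0,-1]]'
```

```text
t: 20.98
position: [0.5649, 0.2366, 0.0374]
orientation: [[-0.289, 0.957, 0.001], [0.957, 0.289, 0.0], [-0.0, 0.001, -1.0]]
ft_force: [-1.2, -1.4, 5.8]
gripper_width: 0.0355
```

```bash
python3 -m creep '[[0,0,0,0,0,0,0.2],[0,0,0,0,0,0,0.6],[0,0,0,0,0,0,1],[0,0,0,0,0,0,1],[0,0,0,0,0,-0.01,1],[0,0,0,0,0,-0.03,1],[0,0,0,0,0,-0.04,1],[0,0,0,0,0,-0.04,1],[0,0,0,0,0,-0.01,1],[0,0,5,0,0,0,1],[0,0,8,0,0,0,1],[0,0,8,0,0,0,1],[0,0,0,-0.02,0.0005,0,1],[0,0,0,-0.04,0.001,0,1],[0,0,0,-0.05,0.001,0,1],[0,0,0,-0.05,0.001,0,1],[0,0,0,-0.05,0.001,0,1],[0,0,0,-0.05,0.001,0,1],[0,0,0,-0.05,0.001,0,1],[0,0,0,-0.05,0.0015,0,1]]'
python3 -m creep '[[0,0,0,-0.03,0,0,1],[0,0,0,-0.01,0,0,1],[0,0,0,0,0,0,1],[0,0,0,0,0,0,1]]'
python3 - <<'E'
from h import *
s=robot.observe(); im,c=snap('wrist','w6.png'); im2,_=snap('top','top3.png');print(s['position'])
a=im2[135:215,105:245,::-1]; cv2.imwrite('pics/v6.png',np.hstack([im[:,100:420,::-1],cv2.copyMakeBorder(cv2.resize(a,(470,268)),0,116,0,0,cv2.BORDER_CONSTANT)]))
E
```

```text
t: 23.48
position: [0.5448, -0.1265, 0.166]
orientation: [[0.072, 0.997, -0.001], [0.997, -0.072, -0.001], [-0.001, -0.001, -1.0]]
ft_force: [0.3, 0.3, -0.2]
gripper_width: 0.0855
t: 23.98
position: [0.5436, -0.1608, 0.1664]
orientation: [[0.07, 0.998, 0.0], [0.998, -0.07, 0.001], [0.001, -0.0, -1.0]]
ft_force: [-0.1, 0.1, -0.6]
gripper_width: 0.0854
[ 0.54363702 -0.16084751  0.16635033]
```

View pics/v6.png

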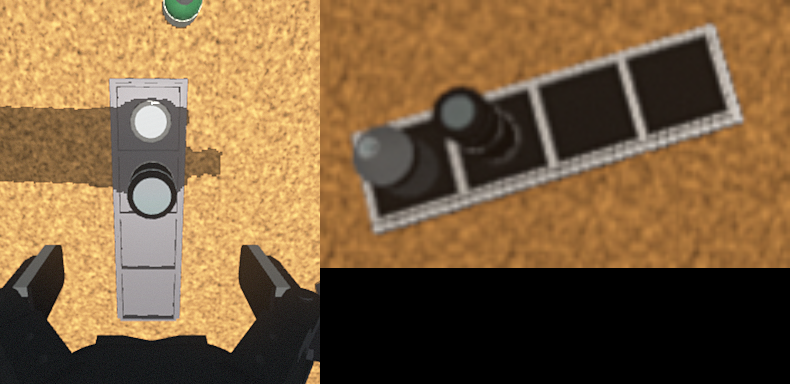

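Long lens is upright in the third well from the right. The wide lens is below at (252,196), in the expected position. Gripping it.

```bash
python3 -c "
from h import *
c=robot.calibration('wrist');s=robot.observe();p=onz(c,252,196,.062);print(s['position'].round(4),p.round(4),onz(c,251,122,.076).round(4))"
python3 -m creep '[[0,0,0,0,0.001,0.02,1],[0,0,0,0,0,0.03,1],[0,0,0,0,0,0.035,1],[0,0,0,0,0,0.03,1],[0,0,0,0,0,0.02,1],[0,0,0,0,0,0.008,1],[0,0,0,0,0,0,1],[0,0,0,0,0,0,-1],[0,0,0,0,0,0,-1],[0,0,0,0,0,0,-1],[0,0,0,0,0,0,-1],[0,0,0,0,0,0,-1],[0,0,0,0,0,0,-1],[0,0,0,0,0,0,-1]]'
```

```text
[ 0.5438 -0.161   0.1664] [ 0.5443 -0.1633  0.062 ] [ 0.5478 -0.1006  0.076 ]
t: 25.82
position: [0.5449, -0.1633, 0.0243]
orientation: [[0.073, 0.997, 0.001], [0.997, -0.073, -0.0], [-0.0, 0.001, -1.0]]
ft_force: [-0.5, -0.2, 6.4]
gripper_width: 0.0431
```

```bash
python3 -m creep '[[0,0,0,0,0,-0.01,-1],[0,0,0,0,0,-0.02,-1],[0,0,0,0,0,-0.03,-1],[0,0,0,0,0,-0.03,-1],[0,0,0,0,0,-0.03,-1],[0,0,0,0,0,-0.02,-1],[0,0,0,0.02,0.001,0,-1],[0,0,0,0.04,0.002,0,-1],[0,0,0,0.05,0.002,0,-1],[0,0,0,0.05,0.002,0,-1],[0,0,0,0.05,0.002,0,-1],[0,0,0,0.05,0.002,0,-1],[0,0,0,0.04,0.002,0,-1],[0,0,0,0.026,0.001,0,-1],[0,0,0,0.012,0.0005,0,-1],[0,0,0,0,0,0,-1]]'
python3 -m creep '[[0,0,-5,0,0,0,-1],[0,0,-8,0,0,0,-1],[0,0,-5,0,0,0,-1],[0,0,-3,0,0,0,-1],[0,0,0,0,0,0,-1],[0,0,0,0,0,0,-1],[0,0,0,0,0,0,-1],[0,0,0,0,0,0,-1]]'
```

```text
t: 27.82
position: [0.5825, 0.174, 0.1623]
orientation: [[0.071, 0.997, -0.002], [0.997, -0.071, -0.0], [-0.0, -0.002, -1.0]]
ft_force: [0.0, -0.3, -2.8]
gripper_width: 0.0435
t: 28.82
position: [0.5836, 0.1729, 0.1634]
orientation: [[-0.289, 0.957, 0.0], [0.957, 0.289, -0.0], [-0.0, 0.0, -1.0]]
ft_force: [-0.5, -0.8, -3.3]
gripper_width: 0.043
```

```bash
python3 -m creep '[[0,0,0,0,0,0.02,-1],[0,0,0,0,0,0.03,-1],[0,0,0,0,0,0.03,-1],[0,0,0,0,0,0.025,-1],[0,0,0,0,0,0.015,-1],[0,0,0,0,0,0.008,-1],[0,0,0,0,0,0.005,-1],[0,0,0,0,0,0.003,-1],[0,0,0,0,0,0,-1],[0,0,0,0,0,0,-1]]'
python3 - <<'E'
from h import *
s=robot.observe(); im,c=snap('wrist','w7.png'); print(s['position'],s['ft_force'])
cv2.imwrite('pics/w7c.png',im[130:384,130:390,::-1])
E
```

```text
t: 30.08
position: [0.584, 0.1731, 0.0279]
orientation: [[-0.289, 0.957, 0.001], [0.957, 0.289, 0.0], [0.0, 0.001, -1.0]]
ft_force: [-0.2, 0.3, -2.7]
gripper_width: 0.0429
[0.5839972  0.17307091 0.02785032] [-0.20742017  0.33821699 -2.72631434]
```

View pics/w7c.png

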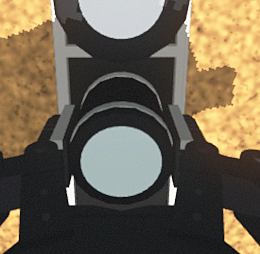

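The wide lens is between the walls (crop columns ~70–175, lens ~122) and level, with the divider visible at row 57. Lowering.

```bash
python3 -m creep '[[0,0,0,0,0,0.002,-1],[0,0,0,0,0,0.001,-1],[0,0,0,0,0,0,-1],[0,0,0,0,0,0,-1]]';python3 -m creep '[[0,0,0,0,0,0.001,-1],[0,0,0,0,0,0,-1],[0,0,0,0,0,0,-1]]'
```

```text
t: 30.62
position: [0.5837, 0.1729, 0.0244]
orientation: [[-0.289, 0.957, -0.0], [0.957, 0.289, 0.0], [0.0, -0.0, -1.0]]
ft_force: [0.3, -0.1, -1.8]
gripper_width: 0.0434
t: 31.0
position: [0.5837, 0.1729, 0.0243]
orientation: [[-0.289, 0.957, 0.0], [0.957, 0.289, -0.0], [-0.0, 0.0, -1.0]]
ft_force: [-2.8, -1.8, 5.9]
gripper_width: 0.0433
```

```bash
python3 -m creep '[[0,0,0,0,0,0,0.2],[0,0,0,0,0,0,0.6],[0,0,0,0,0,0,1],[0,0,0,0,0,0,1],[0,0,0,0,0,-0.01,1],[0,0,0,0,0,-0.03,1],[0,0,0,0,0,-0.04,1],[0,0,0,0,0,-0.04,1],[0,0,0,0,0,-0.02,1],[0,0,5,0,0,0,1],[0,0,8,0,0,0,1],[0,0,8,0,0,0,1],[0,0,0,-0.02,-0.0015,0,1],[0,0,0,-0.04,-0.0025,0,1],[0,0,0,-0.05,-0.003,0,1],[0,0,0,-0.05,-0.003,0,1],[0,0,0,-0.05,-0.003,0,1],[0,0,0,-0.04,-0.002,0,1],[0,0,0,-0.02,-0.001,0,1],[0,0,0,-0.007,-0.0005,0,1]]'
python3 -m creep '[[0,0,0,0,0,0,1],[0,0,0,0,0,0,1],[0,0,0,0,0,0,1]]'
python3 - <<'E'
from h import *
s=robot.observe(); im,c=snap('wrist','w8.png'); im2,_=snap('top','top4.png');print(s['position'])
a=im2[135:215,105:245,::-1]; cv2.imwrite('pics/v8.png',np.hstack([im[:,100:420,::-1],cv2.copyMakeBorder(cv2.resize(a,(470,268)),0,116,0,0,cv2.BORDER_CONSTANT)]))
E
```

```text
t: 33.5
position: [0.5465, -0.1034, 0.1635]
orientation: [[0.074, 0.997, 0.0], [0.997, -0.074, 0.0], [0.0, 0.0, -1.0]]
ft_force: [0.3, 0.8, 0.3]
gripper_width: 0.0854
t: 33.88
position: [0.5472, -0.1005, 0.1634]
orientation: [[0.07, 0.998, 0.0], [0.998, -0.07, 0.001], [0.001, 0.0, -1.0]]
ft_force: [0.6, 0.2, -0.6]
gripper_width: 0.0857
[ 0.54722165 -0.10049715  0.16338008]
```

View pics/v8.png

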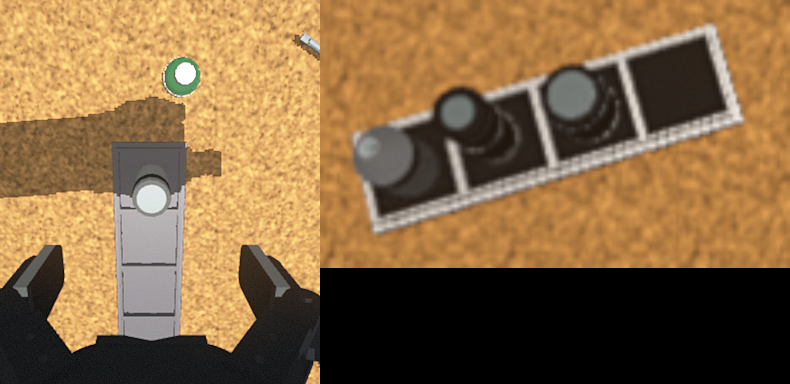

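Three lenses are upright in their wells. The slim lens is at (251,198), under the gripper.

```bash
python3 -c "
from h import *
c=robot.calibration('wrist');s=robot.observe();p=onz(c,251,197,.076);print(s['position'].round(4),p.round(4))"
python3 -m creep '[[0,0,0,0,0.001,0.02,1],[0,0,0,0,0,0.03,1],[0,0,0,0,0,0.035,1],[0,0,0,0,0,0.03,1],[0,0,0,0,0,0.014,1],[0,0,0,0,0,0.005,1],[0,0,0,0,0,0,1],[0,0,0,0,0,0,-1],[0,0,0,0,0,0,-1],[0,0,0,0,0,0,-1],[0,0,0,0,0,0,-1],[0,0,0,0,0,0,-1],[0,0,0,0,0,0,-1],[0,0,0,0,0,0,-1]]'
```

```text
[ 0.5471 -0.1012  0.1633] [ 0.547  -0.0992  0.076 ]
t: 35.72
position: [0.5482, -0.1023, 0.0299]
orientation: [[0.073, 0.997, 0.001], [0.997, -0.073, -0.0], [-0.0, 0.001, -1.0]]
ft_force: [-1.3, -0.3, 4.7]
gripper_width: 0.0312
```

```bash
python3 -m creep '[[0,0,0,0,0,-0.01,-1],[0,0,0,0,0,-0.02,-1],[0,0,0,0,0,-0.03,-1],[0,0,0,0,0,-0.03,-1],[0,0,0,0,0,-0.03,-1],[0,0,0,0,0,-0.01,-1],[0,0,0,0.02,0.004,0,-1],[0,0,0,0.04,0.007,0,-1],[0,0,0,0.05,0.009,0,-1],[0,0,0,0.05,0.009,0,-1],[0,0,0,0.035,0.006,0,-1],[0,0,0,0.015,0.003,0,-1],[0,0,0,0.0055,0.001,0,-1],[0,0,0,0,0,0,-1]]'
python3 -m creep '[[0,0,-5,0,0,0,-1],[0,0,-8,0,0,0,-1],[0,0,-5,0,0,0,-1],[0,0,-3,0,0,0,-1],[0,0,0,0,0,0,-1],[0,0,0,0,0,0,-1],[0,0,0,0,0,0,-1],[0,0,0,0,0,0,-1]]'
```

```text
t: 37.48
position: [0.6023, 0.1083, 0.1587]
orientation: [[0.075, 0.997, -0.001], [0.997, -0.075, -0.002], [-0.002, -0.001, -1.0]]
ft_force: [-0.2, -1.1, -2.8]
gripper_width: 0.031
t: 38.48
position: [0.6026, 0.1098, 0.1594]
orientation: [[-0.289, 0.957, 0.0], [0.957, 0.289, -0.0], [-0.0, 0.0, -1.0]]
ft_force: [0.4, 0.3, -2.2]
gripper_width: 0.0312
```

```bash
python3 -m creep '[[0,0,0,0,0,0.02,-1],[0,0,0,0,0,0.03,-1],[0,0,0,0,0,0.03,-1],[0,0,0,0,0,0.02,-1],[0,0,0,0,0,0.014,-1],[0,0,0,0,0,0.007,-1],[0,0,0,0,0,0.004,-1],[0,0,0,0,0,0.002,-1],[0,0,0,0,0,0,-1],[0,0,0,0,0,0,-1]]'
python3 - <<'E'
from h import *
s=robot.observe(); im,c=snap('wrist','w9.png'); print(s['position'],s['ft_force'])
cv2.imwrite('pics/w9c.png',im[130:384,130:390,::-1])
E
```

```text
t: 39.72
position: [0.6029, 0.1099, 0.0328]
orientation: [[-0.289, 0.957, 0.001], [0.957, 0.289, 0.0], [-0.0, 0.001, -1.0]]
ft_force: [1.0, -0.7, -2.6]
gripper_width: 0.0313
[0.60292516 0.10992632 0.03282221] [ 0.9785167  -0.73293592 -2.62128235]
```

View pics/w9c.png

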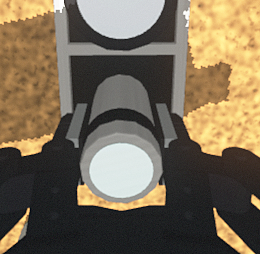

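The slim lens is upright and centred in the rightmost well (crop columns 70–172, lens ~122). Lowering.

```bash
python3 -m creep '[[0,0,0,0,0,0.002,-1],[0,0,0,0,0,0,-1],[0,0,0,0,0,0,-1]]';python3 -m creep '[[0,0,0,0,0,0.001,-1],[0,0,0,0,0,0,-1],[0,0,0,0,0,0,-1]]'
```

```text
t: 40.15
position: [0.6026, 0.1099, 0.0303]
orientation: [[-0.289, 0.957, -0.0], [0.957, 0.289, 0.0], [0.0, -0.0, -1.0]]
ft_force: [-0.0, 0.1, -0.8]
gripper_width: 0.0314
t: 40.52
position: [0.6027, 0.1099, 0.0299]
orientation: [[-0.289, 0.957, 0.0], [0.957, 0.289, -0.0], [-0.0, 0.0, -1.0]]
ft_force: [-1.9, -1.6, 4.1]
gripper_width: 0.0312
```

```bash
python3 -m creep '[[0,0,0,0,0,0.001,-1],[0,0,0,0,0,0,-1],[0,0,0,0,0,0,-1]]'
```

```text
t: 40.9
position: [0.6027, 0.1099, 0.0299]
orientation: [[-0.289, 0.957, 0.001], [0.957, 0.289, -0.0], [-0.0, 0.001, -1.0]]
ft_force: [-3.3, -1.1, 9.8]
gripper_width: 0.0311
```

Contact is felt. Back the extra 1 mm off, release, rise and look.

```bash
python3 -m creep '[[0,0,0,0,0,-0.001,-1],[0,0,0,0,0,0,0.2],[0,0,0,0,0,0,0.6],[0,0,0,0,0,0,1],[0,0,0,0,0,0,1],[0,0,0,0,0,-0.01,1],[0,0,0,0,0,-0.03,1],[0,0,0,0,0,-0.04,1],[0,0,0,0,0,-0.04,1],[0,0,0,0,0,-0.04,1],[0,0,0,-0.04,0,0,1],[0,0,0,-0.04,0,0,1],[0,0,0,-0.04,0,0,1],[0,0,0,0,0,0,1],[0,0,0,0,0,0,1],[0,0,0,0,0,0,1]]'
python3 - <<'E'
from h import *
s=robot.observe(); im,c=snap('wrist','w10.png'); im2,_=snap('top','top5.png');im3,_=snap('scene','sc5.png');print(s['position'],s['qd'].round(3))
a=im2[135:215,105:245,::-1]; b=im3[150:235,280:405,::-1]
cv2.imwrite('pics/v10.png',np.hstack([im[:,100:420,::-1],np.vstack([cv2.resize(a,(470,192)),cv2.resize(b,(470,192))])]))
E
```

```text
t: 42.9
position: [0.637, -0.0028, 0.1898]
orientation: [[-0.292, 0.956, 0.0], [0.956, 0.292, 0.001], [0.001, 0.001, -1.0]]
ft_force: [0.6, -0.1, 0.4]
gripper_width: 0.0857
[ 0.63695606 -0.00278624  0.18976885] [-0.004  0.004  0.005 -0.002  0.004 -0.001 -0.   ]
```

View pics/v10.png

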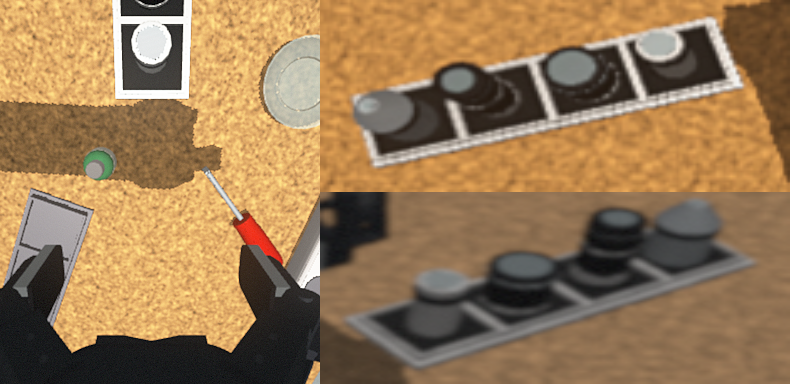

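All four stand upright in their wells in both views. The order from the left is cone, long, wide, slim, and the gripper is clear.

```bash
python3 -c "
from rig import robot
print(robot.hand_in())"
```

```text
the job is handed in; nothing more can be done
None
```

All four lenses are in the bench rack in reverse order, and I handed the job in at about 43 s of the 112 s allowed. From the left, the storage rack held slim, wide, long, cone; the bench rack now holds cone, long, wide, slim. I lowered each lens until the wrist sensor felt the floor, then released it.

**Last checks:** the final top and scene pictures show every lens upright inside its own well. The gripper is empty, about 19 cm up and clear of everything. I judged stillness from single pictures, not by comparing two over time.

**Disagreement:** the top and wrist cameras differed by about 4 mm on where the bench rack stood. I used a value nearer the wrist camera's. A close look with the first lens in its well agreed to about 1 mm, and close looks at the other three before lowering showed each centred between the side walls.

**Slim lens:** it got one extra millimetre of downward press after contact (about 10 N, well under the limits). I backed that off before releasing.

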